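# Pin two stacked brackets together in the assembly nest

### The job

Lay the loose slotted bracket flat in the blue-railed nest, on top of the bracket already clamped there, and let go of it. Then take the orange-handled pin from its stand, feel for the hidden hole of the lower bracket through the slot, and push the pin gently through both, never harder than about 30 N, until its collar is fully home on the top bracket; let go and leave the blue-handled pin and the yellow tape roll alone.

Things in the scene. Friction and masses are not known exactly. Their poses are not given: they have to be found in the camera images.
- nest: Fixed assembly nest: aluminium base 190 (x) x 116 (y) mm, blue rails. Origin: centre of its underside, on the bench. Side rails' inner faces at y = +-35.5 mm, end stops' inner faces at x = +-69 mm, upright to z = 65 mm, then outward lips to 74 mm. A dark brown lower bracket (plate 98 x 60 x 8 mm) is clamped between them, top face at z = 55 mm, on a rubber bed that gives about 1 mm per 6 N, 4 mm at most.
- nest_seat (a point): Middle of the nest at the height of the lower bracket's top face (z = 55 mm), axes as the nest's. The lower bracket's one round hole, 13.5 mm across, lies on the nest's x axis (y = 0) anywhere from x = -15 to +15 mm; it is not reported: feel for it. 17 mm below this height a rubber plunger stands under the hole: the pin must push it down 18 mm, against a steady 7 N; no spring back.
- bracket: Loose dark brown top bracket, 0.16 kg, flat on the bench: plate 130 (x) x 64 (y) x 5 mm. Origin: centre of its underside, z up. A slot 54 (x) x 22 (y) mm goes through it, centred on the origin. Laid in the nest it rests on the lower bracket, x along the nest's x (either way round), with 4 mm play along x and 3.5 mm along y each way.
- bracket_flange (a point): Middle of the top edge of the bracket's upright flange: 8 mm thick, y = 24 to 32 mm in the bracket's frame, 130 mm long along x, top 40 mm above the underside. A good place to grasp from above.
- pin: Orange-handled steel stack pin, 0.09 kg, 87 mm long. Origin: centre of its tip (lower end); z along it to the handle. Shank 12 mm across, z = 5 to 40 mm, tapering to 10 mm at the tip. Starts upright in the stand, tip 10 mm above the bench. Tip above the nest's origin: 20 mm when home (collar on the top bracket), 55 mm when landed on the lower bracket beside its hole.
- pin_handle (a point): Middle of the round orange handle, 66 mm above the pin's tip. Handle 20 mm across, z = 45 to 87 mm of the pin; below it a steel collar 34 mm across, z = 40 to 45 mm.
- stand: Fixed wooden pin stand, 60 (x) x 130 (y) x 50 mm, origin at the centre of its underside. Two 14.5 mm holes through it at y = -35 and +35 mm hold the two pins, collars on its top; which pin is in which varies.
- spare: Blue-handled pin in the stand's other hole, same collar and handle but a shank of only 16 mm: a different pin, not to be used. Origin: centre of its tip, z along the pin.
- tape: Roll of yellow packing tape, 100 mm across, 48 mm high, lying flat on the bench; to be left alone. Origin: centre of its underside.

How it is judged:
On the way, in this order (a step that is already met when the one before it is completed fails the run):
1. the slotted bracket lies flat in the nest, released (x of bracket in the frame of nest between -0.006 and 0.006 m and y of bracket in the frame of nest between -0.006 and 0.006 m and z of bracket in the frame of nest between 0.05 and 0.0575 m and angle between the z axis of bracket and the z axis of nest, either way round below 0.05 rad and angle between bracket's own z axis and vertical below 0.5 rad and contact force between the fingers and bracket below 0.1 N and linear speed of bracket below 0.02 m/s), for 0.2 s.
2. the pin's tip is through the slot and in the lower bracket's hole (x of bracket in the frame of nest between -0.006 and 0.006 m and y of bracket in the frame of nest between -0.006 and 0.006 m and z of bracket in the frame of nest between 0.05 and 0.0575 m and angle between the z axis of bracket and the z axis of nest, either way round below 0.05 rad and angle between bracket's own z axis and vertical below 0.5 rad and z of pin in the frame of nest below 0.046 m and x of pin in the frame of nest between -0.019 and 0.019 m and y of pin in the frame of nest between -0.004 and 0.004 m), for 0.1 s.
At the end, for the whole second after the job is handed in: The bracket lies flat on the lower one in the nest (6 mm each way, underside 50 to 57.5 mm above the nest's origin, level to 0.05 rad); the orange pin stands in the lower hole through the slot, straight to 0.08 rad, tip 16 to 22.5 mm above the nest's origin; both released and at rest (x of bracket in the frame of nest between -0.006 and 0.006 m and y of bracket in the frame of nest between -0.006 and 0.006 m and z of bracket in the frame of nest between 0.05 and 0.0575 m and angle between the z axis of bracket and the z axis of nest, either way round below 0.05 rad and angle between bracket's own z axis and vertical below 0.5 rad and z of pin in the frame of nest between 0.016 and 0.0225 m and x of pin in the frame of nest between -0.019 and 0.019 m and y of pin in the frame of nest between -0.004 and 0.004 m and angle between the z axis of pin and the z axis of nest, either way round below 0.08 rad and linear speed of each of pin, bracket below 0.01 m/s and contact force between the fingers and pin below 0.1 N); the robot touches nothing.
It fails at once if the pin presses on the nest, the lower bracket or its plunger with more than 30 N (contact force between pin and nest above 30 N).
It fails at once if the pin presses on the top bracket with more than 30 N (contact force between pin and bracket above 30 N).
It fails at once if the top bracket presses on the nest or the lower bracket with more than 45 N (contact force between bracket and nest above 45 N).
It fails at once if the blue-handled pin is taken out or disturbed (distance of spare from where it was at the start of the episode above 0.015 m).
It fails at once if the yellow tape roll is moved by more than 30 mm (distance of tape from where it was at the start of the episode above 0.03 m).
It also fails if it takes over 72 s, if anything falls off the work surface, if the arm or the gripper's body presses on something with over 40 N, if the wrist force passes 120 N, or if a joint passes its speed limit or range.

### The arm

A 7-joint arm with a two-finger parallel gripper is mounted at the origin on the work surface. World frame = base frame: x ahead of the robot, y to its left, z up, the work surface at z = 0. Lengths are in m, angles in rad, forces in N, time in s.
With the tool pointing down it reaches from about 0.425 to 1.025 m from the base axis. Payload 9.4 kg.
Tool frame: the origin (TCP) lies midway between the tips of the shut fingers; the grasp point (between the pads) lies 19 mm behind it; z points along the fingers, x is the direction in which the jaws open and shut, and the axes are right-handed (so a half turn about z gives the same grasp; the last joint's range is limited). The gripper opens to 93 mm and grips with 3 to 60 N. Pads are 15 mm wide; open, the fingers measure 128 mm over their backs; the gripper's body (75 mm by 188 mm) begins 65 mm behind the grasp point.
Start: joints at [-1.393, 0.599, -0.003, 1.599, 0.002, 0.943, -0.08], TCP at [0.183, 0.702, 0.219] pointing down, gripper open.
Joint ranges: [-2.57, 2.57], [-0.35, 1.97], [-1.29, 1.29], [0.11, 2.56], [-1.05, 4.19], [0.11, 1.86], [-2.63, 2.63]. Speed limits (rad/s): [2.22, 2.22, 3.01, 3.01, 3.14, 3.14, 3.14].

### API

Orientations are given as a rotation vector (axis times angle).
In Python, from cell import r gives the robot as it stands.
- The arm moves only by the tool carry_out, never from a script. Its argument "rows" is a list that holds one entry, the list of rows, each a list of 4 numbers: the shift along the tool's x, y, z in mm, then the turn about the tool's z in degrees. In form: [[[x, y, z, spin], ...]]. A call has 1 to 12 rows; each row is the pose to reach, as a shift and turn from the pose commanded when the call began, along the tool's axes at that moment; what a row does not reach only later rows make up. A row lasts 1/8 s, in which the tool goes at most 62.5 mm and 10.7 degrees, less where a joint would pass 70% of its speed; a pose out of reach is approached as far as the arm can. A call with a gripper value outside its range is refused whole. "grip" is the finger opening in mm, from 0 to 93, set as the call begins (left out, the last holds). The fingers move at their own pace and stop on an object; "newtons" is the grip in N (left out, the last holds). Time passes only in rows, so rows that repeat a pose let the fingers close. It gives the time, the measured TCP pose, the force and the opening at its end, in the units of the state.
- r.observe(): the state, without advancing time (a new reading comes with each control period).
- r.read_camera(name): name is "scene" or "top"; returns a dict with "image" (420x560x3 uint8, blue, green, red), "range_z" (420x560 float32, m along the optical axis (not along the pixel's ray), 0 where there is no reading), "fx", "fy", "cx", "cy" (pixels), "eye" and "attitude" of the camera in the world. Camera axes: x right, y up, looking along -z (the intrinsics and any distortion apply to the point x, -y, -z); pixel columns grow to the right and rows downward; lengths in m; the calibration is good to about 2 mm. A picture is of the moment at which its call begins.
- r.close_job(): hands the job in, once; it reports no verdict.
The state is a dict: "time": time; "q": joint angles; "qvel": joint speeds; "joint_efforts": joint torques, N m; "position": TCP position; "tool_rot": TCP orientation; "contact_force": force on the tool from outside, world axes, zero at the start; "moment": the same for the moment, N m; "finger_gap": finger opening in m.
Only numpy, scipy, OpenCV 4.12 (cv2) and the standard library are available. Lean on these libraries where they do the work, as an engineer would, in place of code of your own. Each camera call takes 0.05 s, during which the arm holds its last target.

## Working session

There is one attempt and no reset: what is moved stays moved. The work goes in short steps, Python scripts to look and compute and a tool call to move; the robot and the scene stay as the last step left them, time stands still between calls to the robot, and variables do not carry over. Pictures are saved under pics/ and viewed, and the job is handed in when it is done.

Besides the shell and the picture viewer there is one more tool, called after "Emit:" by a JSON object that holds its "op" and its "data". carry_out: Moves the arm, as the interface text tells. Its arguments: {"type":"object","properties":{"rows":{"type":"array","items":{"type":"array","items":{"type":"array","items":{"type":"number"}}}},"grip":{"type":"number"},"newtons":{"type":"number"}},"required":["rows"]}

```bash
ls; mkdir -p pics; python3 - <<'E'
from cell import r
import cv2,numpy as np
s=r.observe()
for k in s: print(k,np.round(s[k],4))
for n in("top","scene"):
    c=r.read_camera(n); cv2.imwrite(f"pics/{n}0.png",c["image"]); np.savez(f"pics/{n}0.npz",**c)
    print(n,[c[k] for k in("fx","fy","cx","cy","eye","attitude")], c.keys())
E
```

```text
pics
time 0.0
q [-1.3927  0.6001 -0.0025  1.6001  0.0018  0.9429 -0.0798]
qvel [ 0.0003 -0.0019 -0.0014  0.0008 -0.0005  0.0003  0.0003]
joint_efforts [-3.00000e-04 -7.65061e+01  1.49770e+00 -2.52331e+01 -5.24000e-02
  1.72000e-02  2.00000e-04]
position [0.1826 0.7011 0.2178]
tool_rot [ 2.4848e+00  1.9207e+00 -1.7000e-03]
contact_force [ 0.4858 -0.0597 -0.0748]
moment [-0.0217 -0.0377  0.0163]
finger_gap 0.0931
top [388.9173251748506, 388.9173251748506, 283.33112220054517, 211.41569381001628, array([5.21892261e-01, 1.54753902e-04, 8.34064332e-01]), array([ 0.07217538, -0.03798008, -1.58910126])] dict_keys(['image', 'range_z', 'fx', 'fy', 'cx', 'cy', 'eye', 'attitude'])
scene [503.7185777613099, 503.7185777613099, 277.4510042796098, 213.15418293713967, array([ 1.14547177, -0.4475076 ,  0.74497092]), array([0.76248979, 0.39099322, 0.87794026])] dict_keys(['image', 'range_z', 'fx', 'fy', 'cx', 'cy', 'eye', 'attitude'])
```

View pics/top0.png

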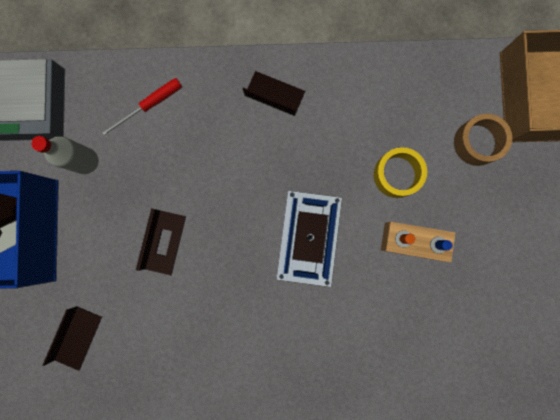

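View pics/scene0.png

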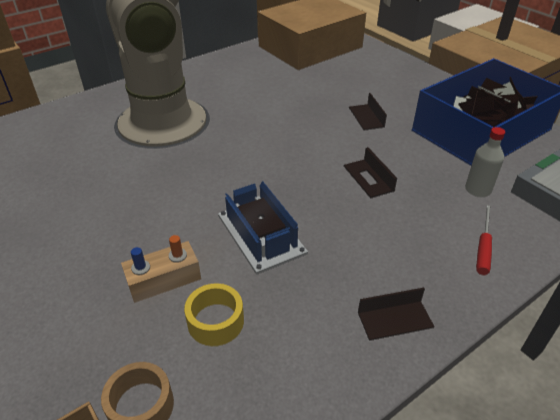

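```bash
cat > h.py <<'E'
import numpy as np, cv2
from scipy.spatial.transform import Rotation as R
def load(n): return dict(np.load(f"pics/{n}.npz"))
def pt(c,u,v,z=None):
    Rm=R.from_rotvec(c["attitude"]).as_matrix()
    d=Rm@np.array([(u-c["cx"])/c["fx"],-(v-c["cy"])/c["fy"],-1.])
    if z is None: return c["eye"]+d*c["range_z"][int(round(v)),int(round(u))]
    return c["eye"]+d*(z-c["eye"][2])/d[2]
def cloud(c):
    v,u=np.mgrid[:420,:560]
    Rm=R.from_rotvec(c["attitude"]).as_matrix()
    d=np.stack([(u-c["cx"])/c["fx"],-(v-c["cy"])/c["fy"],-np.ones(u.shape)],-1)*c["range_z"][...,None]
    return c["eye"]+d@Rm.T
def proj(c,p):
    Rm=R.from_rotvec(c["attitude"]).as_matrix()
    q=(np.atleast_2d(p)-c["eye"])@Rm
    return np.stack([c["cx"]-c["fx"]*q[:,0]/q[:,2],c["cy"]+c["fy"]*q[:,1]/q[:,2]],-1)
def crop(c,x0,y0,w,h,k,name):
    cv2.imwrite(f"pics/{name}.png",cv2.resize(cv2.convertScaleAbs(c["image"][y0:y0+h,x0:x0+w],alpha=1.6),None,fx=k,fy=k,interpolation=cv2.INTER_CUBIC))
E
python3 - <<'E'
from h import *
c=load("top0"); crop(c,265,180,90,115,5,"c1"); crop(c,130,200,66,85,7,"c2"); crop(c,375,210,90,60,8,"c3")
P=cloud(c); print(np.round(P[100,350],4),np.round(P[350,250],4))
E
```

```text
[ 0.8213 -0.1323  0.0009] [ 0.2894  0.0934 -0.002 ]
```

View pics/c1.png

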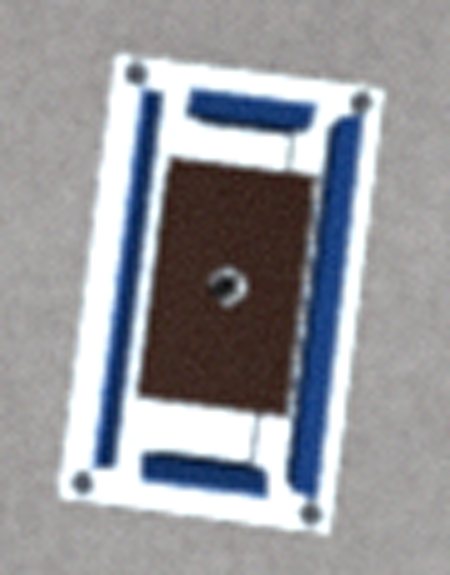

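View pics/c2.png

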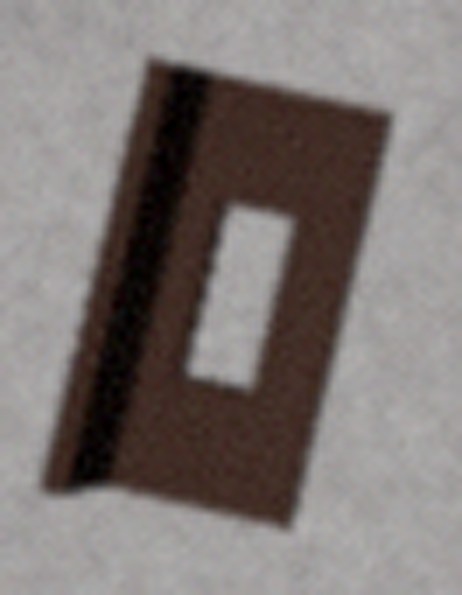

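View pics/c3.png

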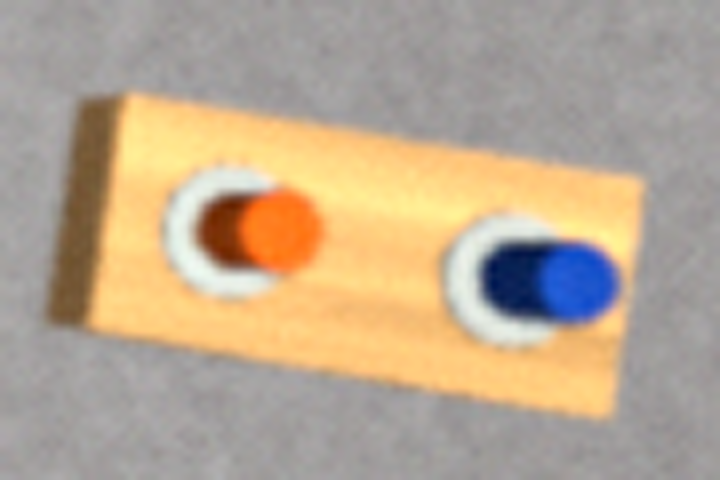

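```bash
cat >> h.py <<'E'
def pc(c,k,x0,y0,u,v,z): return pt(c,(u+.5)/k-.5+x0,(v+.5)/k-.5+y0,z)
E
python3 - <<'E'
from h import *
c=load("top0"); P=cloud(c)
np.set_printoptions(precision=4,suppress=True)
def rep(n,q,long=(1,2)):
    q=np.array(q); print(n,q[:,:2].tolist() and q[:,:2].round(4).tolist()); print("  centre",q.mean(0),"sides",[round(np.linalg.norm(q[i]-q[i-3])*1e3,1) for i in range(4)])
    a=(q[0]-q[3]+q[1]-q[2]); print("  long dir deg",np.degrees(np.arctan2(a[1],a[0])))
rep("lower",[pc(c,5,265,180,u,v,.055) for u,v in[(170,158),(315,177),(287,413),(138,396)]])
for z in(.0,.01,.012,.02): rep(f"base{z}",[pc(c,5,265,180,u,v,z) for u,v in[(115,55),(385,93),(328,535),(60,496)]])
print("hole",pc(c,5,265,180,228,287,.055))
for uv in [(275,200),(283,283),(330,280),(340,205),(300,225),(310,237),(308,202),(287,240),(329,240)]: print(uv,P[uv[1],uv[0]])
b=[pc(c,7,130,200,u,v,.005) for u,v in[(205,75),(392,115),(290,528),(105,487)]]
rep("brk",b)
rep("slot top z5",[pc(c,7,130,200,u,v,.005) for u,v in[(226,203),(298,216),(255,390),(187,375)]])
print("flange top", [pc(c,7,130,200,u,v,.04) for u,v in[(148,60),(180,67),(75,490),(42,488)]])
rep("stand",[pc(c,8,375,210,u,v,.05) for u,v in[(125,93),(645,178),(612,418),(88,330)]])
print("orange top",pc(c,8,375,210,281,231,.097),"collar",pc(c,8,375,210,230,232,.055))
print("blue top",pc(c,8,375,210,579,282,.097),"collar",pc(c,8,375,210,510,281,.055))
for uv in [(410,239),(447,245),(420,240),(402,235)]: print(uv,P[uv[1],uv[0]])
E
```

```text
lower [[0.5765, -0.0141], [0.5677, -0.0719], [0.474, -0.0584], [0.4818, 0.0007]]
  centre [ 0.525  -0.0359  0.055 ] sides [np.float64(58.5), np.float64(94.6), np.float64(59.5), np.float64(95.9)]
  long dir deg -8.538813012713073
base0.0 [[0.6253, 0.0077], [0.6065, -0.108], [0.4191, -0.0785], [0.4372, 0.0347]]
  centre [ 0.522 -0.036  0.   ] sides [np.float64(117.2), np.float64(189.7), np.float64(114.6), np.float64(190.0)]
  long dir deg -8.543591898467117
base0.01 [[0.6241, 0.0076], [0.6055, -0.1067], [0.4203, -0.0776], [0.4383, 0.0343]]
  centre [ 0.522  -0.0356  0.01  ] sides [np.float64(115.8), np.float64(187.4), np.float64(113.3), np.float64(187.7)]
  long dir deg -8.543591898467119
base0.012 [[0.6239, 0.0076], [0.6053, -0.1064], [0.4206, -0.0774], [0.4385, 0.0342]]
  centre [ 0.522  -0.0355  0.012 ] sides [np.float64(115.5), np.float64(187.0), np.float64(113.0), np.float64(187.3)]
  long dir deg -8.543591898467119
base0.02 [[0.6229, 0.0075], [0.6044, -0.1054], [0.4215, -0.0766], [0.4393, 0.0338]]
  centre [ 0.522  -0.0352  0.02  ] sides [np.float64(114.4), np.float64(185.1), np.
[... 843 characters left out ...]
]
  long dir deg -13.339636263024977
flange top [array([0.5899, 0.2905, 0.04  ]), array([0.5876, 0.281 , 0.04  ]), array([0.4644, 0.3113, 0.04  ]), array([0.4652, 0.321 , 0.04  ])]
stand [[0.5531, -0.1973], [0.5294, -0.3253], [0.4702, -0.3143], [0.4941, -0.1859]]
  centre [ 0.5117 -0.2557  0.05  ] sides [np.float64(130.2), np.float64(60.3), np.float64(130.7), np.float64(60.0)]
  long dir deg -10.724857866781727
orange top [ 0.5181 -0.2206  0.097 ] collar [ 0.5179 -0.2206  0.055 ]
blue top [ 0.505  -0.2893  0.097 ] collar [ 0.5046 -0.2889  0.055 ]
(410, 239) [ 0.5171 -0.2212  0.0967]
(447, 245) [ 0.5046 -0.2902  0.0952]
(420, 240) [ 0.5144 -0.2555  0.0486]
(402, 235) [ 0.5249 -0.2143  0.0695]
```

```bash
python3 - <<'E'
from h import *
c=load("scene0"); crop(c,210,170,110,110,6,"s1"); crop(c,335,140,70,65,8,"s2"); crop(c,115,225,90,75,8,"s3")
E
```

```text
(no output)
```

View pics/s1.png

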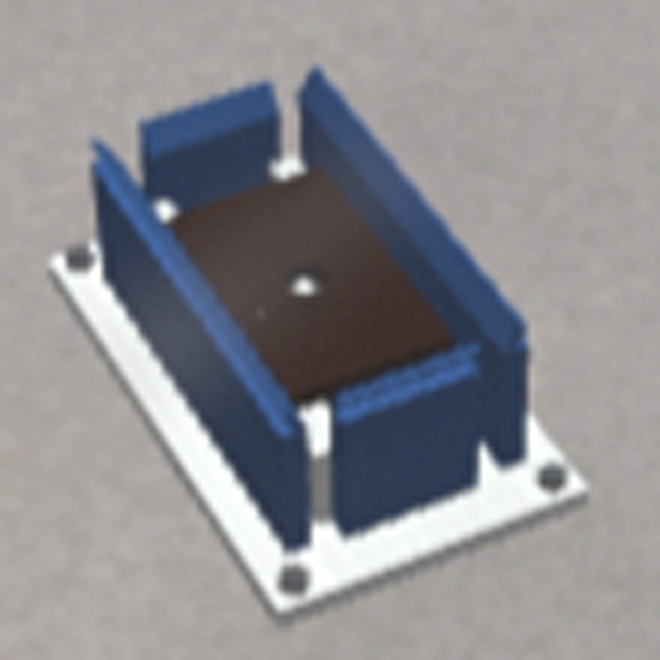

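View pics/s2.png

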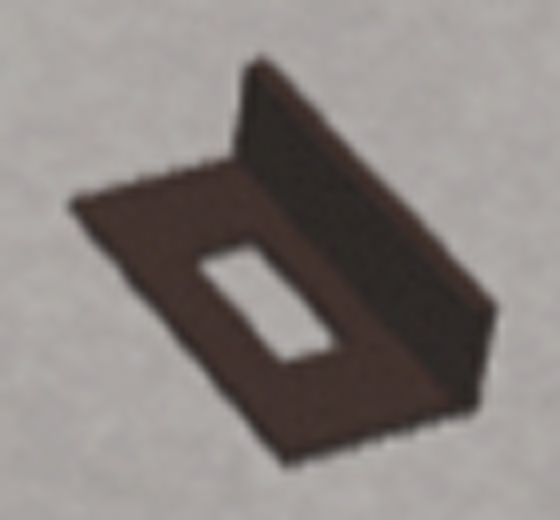

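View pics/s3.png

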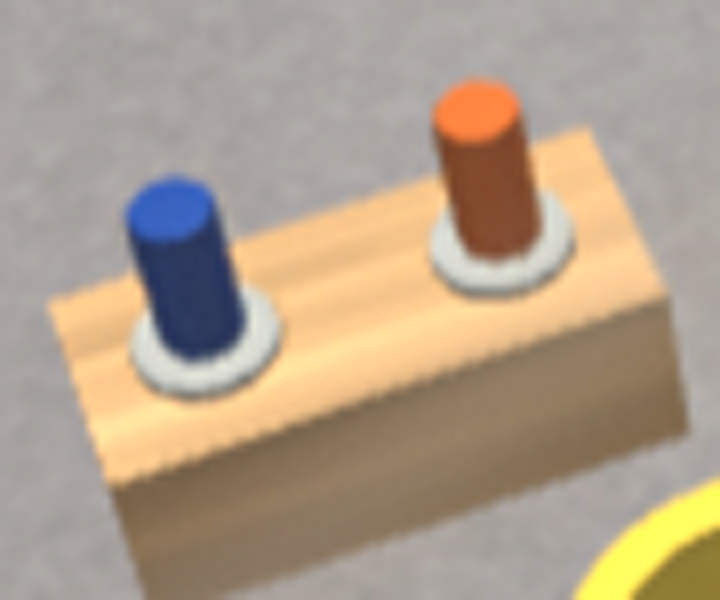

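```bash
python3 - <<'E'
from h import *
np.set_printoptions(precision=4,suppress=True)
c=load("scene0")
f=lambda u,v,z:pc(c,6,210,170,u,v,z)
L,B,Rr=f(48,260,.009),f(282,605,.009),f(588,490,.009)
print(L,B,Rr,"nest centre",(L+Rr)/2, np.linalg.norm(L-B),np.linalg.norm(B-Rr),np.degrees(np.arctan2(*(B-L)[[1,0]])))
print("hole",f(306,280,.055))
q=np.array([pc(c,8,335,140,u,v,.005) for u,v in[(198,264),(250,242),(342,350),(288,363)]]);print(q,"slot",q.mean(0))
q=[pc(c,8,335,140,u,v,.04) for u,v in [(252,62),(268,62),(497,308),(483,318)]];print("flange top",q)
g=lambda u,v,z:pc(c,8,115,225,u,v,z)
print("orange",g(478,111,.097),"blue",g(172,210,.097)); 
E
```

```text
[ 0.4205 -0.0788  0.009 ] [ 0.6055 -0.1042  0.009 ] [0.6248 0.006  0.009 ] nest centre [ 0.5227 -0.0364  0.009 ] 0.1866924077363222 0.11189898479397006 -7.797543534024429
hole [ 0.5261 -0.0377  0.055 ]
[[0.4966 0.2676 0.005 ]
 [0.498  0.2873 0.005 ]
 [0.5511 0.2731 0.005 ]
 [0.546  0.2564 0.005 ]] slot [0.5229 0.2711 0.005 ]
flange top [array([0.4647, 0.3146, 0.04  ]), array([0.4676, 0.3184, 0.04  ]), array([0.5918, 0.2868, 0.04  ]), array([0.5925, 0.2804, 0.04  ])]
orange [ 0.5189 -0.2212  0.097 ] blue [ 0.5059 -0.2898  0.097 ]
```

```bash
cat >> h.py <<'E'
def go(pos,yaw=None):
    "shift in tool axes mm, spin deg, from the measured pose; yaw = world angle of tool x"
    from cell import r
    s=r.observe(); M=R.from_rotvec(s["tool_rot"]).as_matrix()
    d=M.T@(np.array(pos)-s["position"])*1e3
    y=np.degrees(np.arctan2(M[1,0],M[0,0])); sp=0 if yaw is None else -((yaw-y+180)%360-180)
    print("t",round(s["time"],2),"at",np.round(s["position"],4),"yaw",round(y,2),"tilt z",np.round(M[:,2],4),"F",np.round(s["contact_force"],1),"gap",round(float(s["finger_gap"]),4),"| shift",np.round(d,1),"spin",round(sp,2))
E
python3 - <<'E'
from h import *
c=load("top0");P=cloud(c)
for uv in[(30,185),(55,190),(30,200),(55,280),(41,145),(60,150),(75,340),(58,340),(402,149),(165,240)]:print(uv,P[uv[1],uv[0]].round(3))
go([.528,.3005,.12],76.1)
E
```

```text
(30, 185) [0.635 0.509 0.093]
(55, 190) [0.636 0.508 0.013]
(30, 200) [0.606 0.509 0.091]
(55, 280) [0.443 0.509 0.005]
(41, 145) [0.696 0.444 0.161]
(60, 150) [0.696 0.434 0.12 ]
(75, 340) [0.316 0.464 0.004]
(58, 340) [0.322 0.487 0.025]
(402, 149) [ 0.699 -0.226  0.05 ]
(165, 240) [0.524 0.273 0.001]
t 0.1 at [0.1826 0.7012 0.2178] yaw 75.41 tilt z [-2.0e-04 -1.4e-03 -1.0e+00] F [-0.   0.7 -0.9] gap 0.0932 | shift [-300.6  435.2   98.3] spin -0.69
```

Emit:
{"op": "carry_out", "data": {"rows": [[[-20,30,0,0],[-60,88,5,-0.7],[-100,146,15,-0.7],[-140,204,30,-0.7],[-180,262,50,-0.7],[-220,320,70,-0.7],[-255,370,85,-0.7],[-280,405,95,-0.7],[-295,427,98,-0.7],[-300.6,435,98,-0.7],[-300.6,435,98,-0.7],[-300.6,435,98,-0.7]]], "grip": 50}}

```text
time: 1.6
position: [0.5268, 0.3028, 0.1208]
tool_rot: [-2.471, -1.939, -0.0]
contact_force: [0.7, 0.9, -0.3]
finger_gap: 0.0501
```

```bash
python3 - <<'E'
from h import *
go([.528,.3005,.0235],76.1)
from cell import r
for n in("top","scene"):
    c=r.read_camera(n); np.savez(f"pics/{n}1.npz",**c)
crop(load("top1"),60,130,200,170,4,"t1"); crop(load("scene1"),290,60,150,160,4,"s4")
E
```

```text
t 1.6 at [0.5268 0.3028 0.1208] yaw 76.23 tilt z [-4.e-04  9.e-04 -1.e+00] F [ 0.7  0.9 -0.3] gap 0.0501 | shift [-2.1  1.8 97.3] spin 0.13
```

View pics/t1.png

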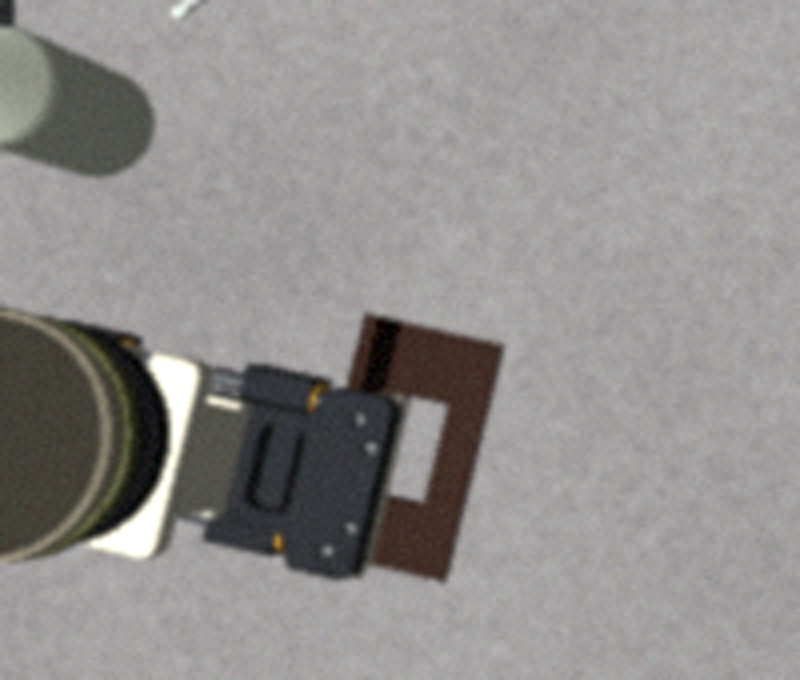

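View pics/s4.png

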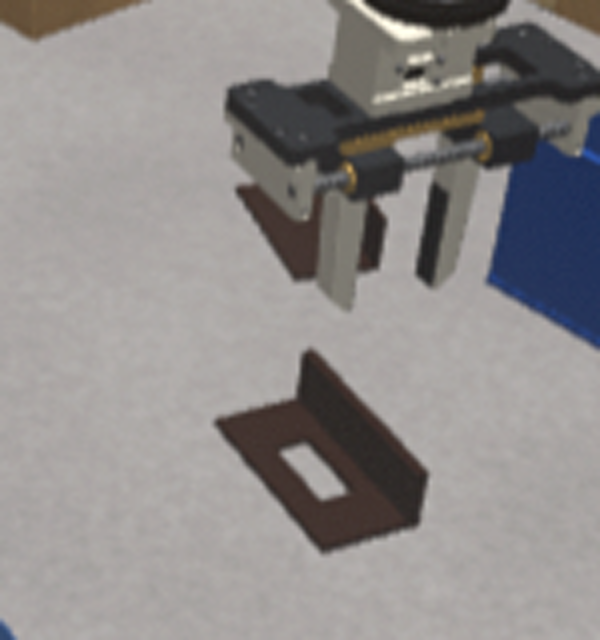

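Emit:
{"op": "carry_out", "data": {"rows": [[[-1,1,20,0],[-2,2,50,0],[-2,2,75,0],[-2,2,90,0],[-2,2,97,0],[-2,2,97,0],[-2,2,97,0]]], "grip": 30}}

```text
time: 2.58
position: [0.5298, 0.2989, 0.0244]
tool_rot: [2.474, 1.936, 0.002]
contact_force: [-1.0, 0.3, 0.0]
finger_gap: 0.0302
```

```bash
python3 - <<'E'
from h import *
go([.528,.3005,.0235],76.1)
from cell import r
for n in("top","scene"):
    c=r.read_camera(n); np.savez(f"pics/{n}2.npz",**c)
crop(load("scene2"),320,100,100,110,6,"s5")
E
```

```text
t 2.58 at [0.5298 0.2989 0.0244] yaw 76.1 tilt z [ 1.e-03  6.e-04 -1.e+00] F [-1.   0.3  0. ] gap 0.0302 | shift [ 1.1 -2.1  0.9] spin 0.0
```

View pics/s5.png

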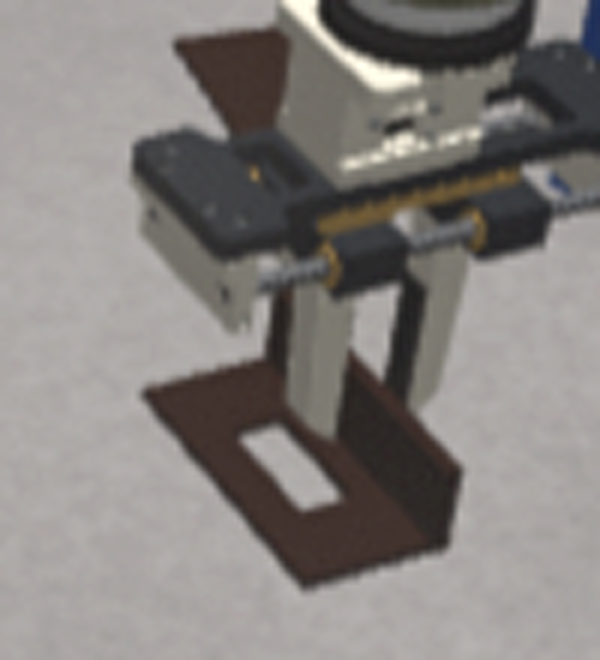

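Emit:
{"op": "carry_out", "data": {"rows": [[[0,0,0,0],[0,0,0,0],[0,0,0,0],[0,0,0,0]]], "grip": 4, "newtons": 30}}

```text
time: 3.18
position: [0.5297, 0.2991, 0.0239]
tool_rot: [-2.474, -1.937, -0.002]
contact_force: [-0.4, 1.8, 3.2]
finger_gap: 0.0078
```

```bash
python3 - <<'E'
from h import *
for i in range(3): go([.528,.3005,.0235],76.1)
E
```

```text
t 3.17 at [0.5297 0.2991 0.0239] yaw 76.11 tilt z [ 7.e-04  7.e-04 -1.e+00] F [-0.4  1.8  3.2] gap 0.0078 | shift [ 0.9 -2.   0.4] spin 0.01
t 3.17 at [0.5297 0.2991 0.0239] yaw 76.11 tilt z [ 7.e-04  7.e-04 -1.e+00] F [-0.4  1.8  3.2] gap 0.0078 | shift [ 0.9 -2.   0.4] spin 0.01
t 3.17 at [0.5297 0.2991 0.0239] yaw 76.11 tilt z [ 7.e-04  7.e-04 -1.e+00] F [-0.4  1.8  3.2] gap 0.0078 | shift [ 0.9 -2.   0.4] spin 0.01
```

```bash
python3 - <<'E'
from h import *
go([.5286,-.0086,.135],81.6)
E
```

```text
t 3.17 at [0.5297 0.2991 0.0239] yaw 76.11 tilt z [ 7.e-04  7.e-04 -1.e+00] F [-0.4  1.8  3.2] gap 0.0078 | shift [-298.9   72.9 -111.3] spin -5.49
```

Emit:
{"op": "carry_out", "data": {"rows": [[[0,0,-15,0],[0,0,-45,0],[0,0,-80,0],[-20,5,-105,-0.5],[-60,15,-111,-1.5],[-110,27,-111,-2.5],[-160,39,-111,-3.5],[-210,51,-111,-4.5],[-250,61,-111,-5.5],[-280,68,-111,-5.5],[-294,72,-111,-5.5],[-299,73,-111,-5.5]]]}}

```text
time: 4.68
position: [0.5285, -0.0094, 0.135]
tool_rot: [2.379, 2.052, 0.0]
contact_force: [0.2, -0.3, -1.8]
finger_gap: 0.0077
```

Emit:
{"op": "carry_out", "data": {"rows": [[[0,0,0,0],[0,0,0,0],[0,0,0,0]]]}}

```text
time: 5.05
position: [0.5285, -0.0081, 0.1346]
tool_rot: [-2.376, -2.055, -0.0]
contact_force: [0.2, 0.1, -2.0]
finger_gap: 0.0073
```

```bash
python3 - <<'E'
from h import *
go([.5286,-.0086,.135],81.6)
from cell import r
for n in("top","scene"):
    c=r.read_camera(n); np.savez(f"pics/{n}3.npz",**c)
go([.5286,-.0086,.135],81.6)
crop(load("top3"),240,160,120,140,5,"t3"); crop(load("scene3"),190,100,130,170,5,"s6")
E
```

```text
t 5.05 at [ 0.5285 -0.0081  0.1346] yaw 81.69 tilt z [ 0.e+00  2.e-04 -1.e+00] F [ 0.2  0.1 -2. ] gap 0.0073 | shift [-0.4  0.2 -0.4] spin 0.09
t 5.15 at [ 0.5285 -0.0085  0.1346] yaw 81.66 tilt z [-0.e+00  1.e-04 -1.e+00] F [-0.1 -0.7 -2. ] gap 0.0076 | shift [-0.1  0.1 -0.4] spin 0.06
```

View pics/t3.png

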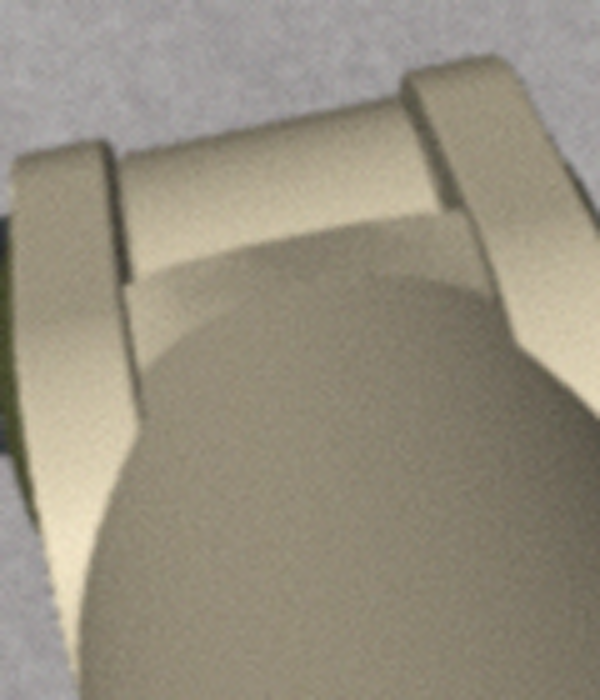

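View pics/s6.png

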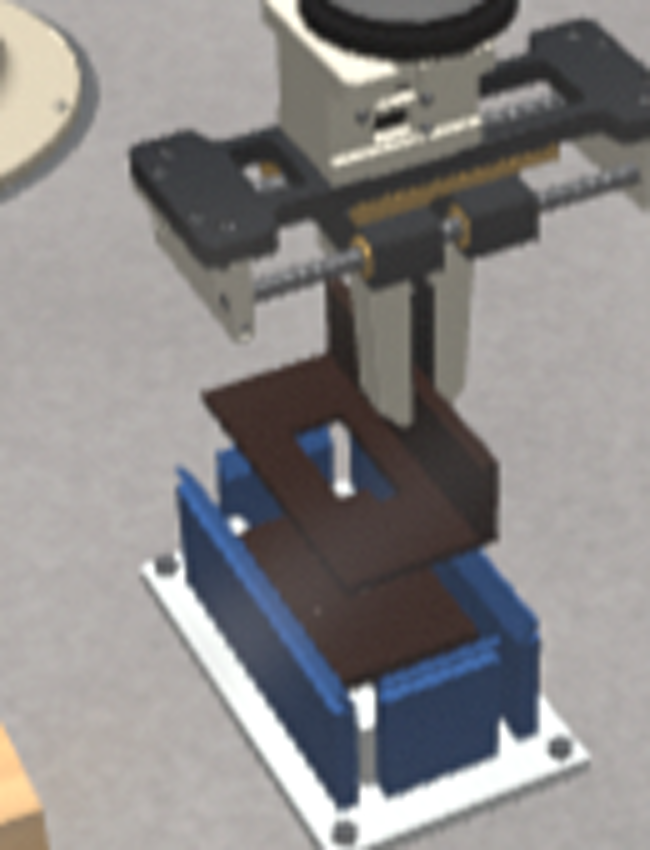

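```bash
python3 - <<'E'
from h import *
np.set_printoptions(precision=4,suppress=True)
c=load("scene3"); z=.1161
f=lambda u,v,z:pc(c,5,190,100,u,v,z)
q=np.array([f(u,v,z) for u,v in[(295,430),(340,419),(402,490),(353,502)]]);print("slot",q,q.mean(0))
L,N=f(203,393,z),f(350,580,z); print("L,N",L,N,np.linalg.norm(L-N),np.degrees(np.arctan2(*(N-L)[[1,0]])))
m=(L+N)/2; a=np.radians(-8.4); print("centre from edge",m+32e-3*np.array([-np.sin(a),np.cos(a),0]))
fl=[f(435,370,.151),f(497,462,.151),f(340,275,.151)];print("fl",fl)
# predicted corners for ideal
n=np.array([.5228,-.0362]);Rm=np.array([[np.cos(a),-np.sin(a)],[np.sin(a),np.cos(a)]])
for zz,pts in((.1161,[(-65,-32),(65,-32),(-27,-11),(-27,11),(27,11),(27,-11)]),(.151,[(65,24),(65,32),(-65,24)])):
  for p in pts:
    u=proj(c,[*(n+Rm@np.array(p)/1e3),zz])[0]; print(p,((u-[190,100]+.5)*5-.5).round(0))
E
```

```text
slot [[ 0.4945 -0.0422  0.1161]
 [ 0.4994 -0.0241  0.1161]
 [ 0.5488 -0.0296  0.1161]
 [ 0.5433 -0.0486  0.1161]] [ 0.5215 -0.0361  0.1161]
L,N [ 0.4532 -0.0586  0.1161] [ 0.5784 -0.0744  0.1161] 0.12621395484795248 -7.175015049383427
centre from edge [ 0.5205 -0.0349  0.1161]
fl [array([ 0.5327, -0.0018,  0.151 ]), array([ 0.59  , -0.0158,  0.151 ]), array([0.4606, 0.0041, 0.151 ])]
(-65, -32) [204. 394.]
(65, -32) [350. 589.]
(-27, -11) [293. 431.]
(-27, 11) [343. 414.]
(27, 11) [406. 493.]
(27, -11) [355. 511.]
(65, 24) [485. 469.]
(65, 32) [504. 463.]
(-65, 24) [327. 283.]
```

Emit:
{"op": "carry_out", "data": {"rows": [[[0.5,0.5,10,0],[0.5,0.5,22,0],[0.5,0.5,32,0],[0.5,0.5,37,0],[0.5,0.5,40,0],[0.5,0.5,40,0]]]}}

```text
time: 5.9
position: [0.529, -0.0087, 0.0945]
tool_rot: [-2.378, -2.053, 0.0]
contact_force: [-0.4, 0.0, -0.8]
finger_gap: 0.0081
```

Emit:
{"op": "carry_out", "data": {"rows": [[[0,0,2,0],[0,0,4,0],[0,0,6,0],[0,0,6,0]]]}}

```text
time: 6.4
position: [0.529, -0.0087, 0.0885]
tool_rot: [-2.378, -2.053, 0.0]
contact_force: [0.3, -0.1, -1.3]
finger_gap: 0.0078
```

Emit:
{"op": "carry_out", "data": {"rows": [[[0,0,2,0],[0,0,4,0],[0,0,6,0],[0,0,7,0],[0,0,7,0]]]}}

```text
time: 7.02
position: [0.529, -0.0087, 0.0816]
tool_rot: [-2.378, -2.053, 0.0]
contact_force: [0.3, -0.5, -2.3]
finger_gap: 0.0077
```

Emit:
{"op": "carry_out", "data": {"rows": [[[0,0,1,0],[0,0,2,0],[0,0,3,0],[0,0,3,0]]]}}

```text
time: 7.52
position: [0.5291, -0.0087, 0.0788]
tool_rot: [2.378, 2.053, 0.0]
contact_force: [-1.3, 0.6, 1.5]
finger_gap: 0.0081
```

```bash
python3 - <<'E'
from h import *
go([.5286,-.0086,.135],81.6)
from cell import r
for n in("scene",):
    c=r.read_camera(n); np.savez(f"pics/{n}4.npz",**c)
crop(load("scene4"),190,120,130,160,5,"s7")
E
```

```text
t 7.53 at [ 0.5291 -0.0087  0.0788] yaw 81.6 tilt z [ 2.e-04 -0.e+00 -1.e+00] F [-1.3  0.6  1.5] gap 0.0081 | shift [  0.   -0.5 -56.2] spin 0.0
```

View pics/s7.png

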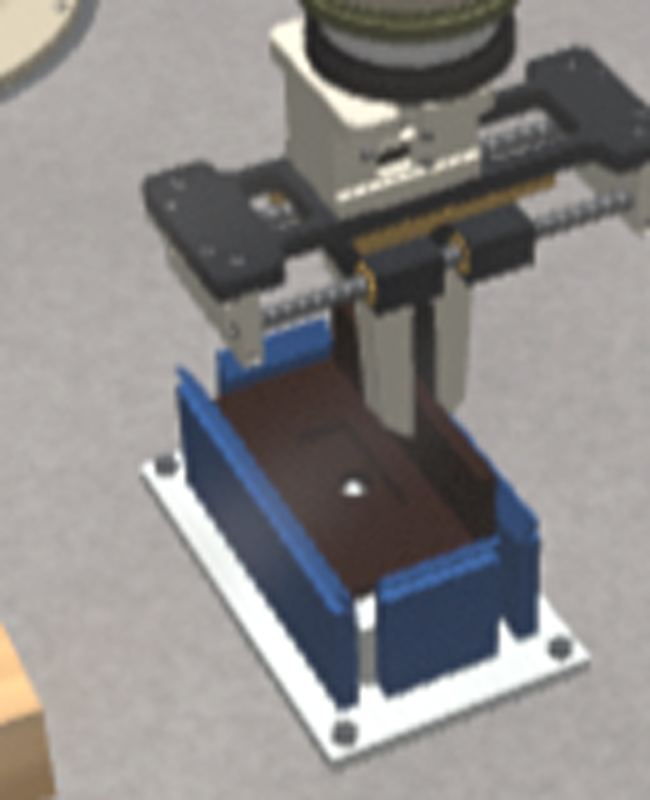

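Emit:
{"op": "carry_out", "data": {"rows": [[[0,0,0.3,0],[0,0,0.3,0],[0,0,0.3,0],[0,0,0.3,0],[0,0,0.3,0]]], "grip": 24}}

```text
time: 8.2
position: [0.529, -0.0087, 0.0783]
tool_rot: [2.378, 2.053, 0.0]
contact_force: [-0.8, 0.3, -0.3]
finger_gap: 0.0241
```

Emit:
{"op": "carry_out", "data": {"rows": [[[0,0,-10,0],[0,0,-30,0],[0,0,-60,0],[-30,0,-85,0],[-80,0,-90,0],[-140,0,-90,0]]]}}

```text
time: 8.95
position: [0.5091, -0.1479, 0.1699]
tool_rot: [2.374, 2.054, 0.003]
contact_force: [1.0, -1.3, -0.0]
finger_gap: 0.024
```

```bash
python3 - <<'E'
from h import *
go([.5182,-.2208,.13],-8.5)
from cell import r
for n in("scene","top"):
    c=r.read_camera(n); np.savez(f"pics/{n}5.npz",**c)
crop(load("scene5"),190,120,130,160,5,"s8")
crop(load("top5"),265,180,90,115,5,"t5")
E
```

```text
t 8.95 at [ 0.5091 -0.1479  0.1699] yaw 81.74 tilt z [ 2.5e-03 -2.0e-04 -1.0e+00] F [ 1.  -1.3 -0. ] gap 0.024 | shift [-70.9  19.4  39.9] spin 90.24
```

View pics/s8.png

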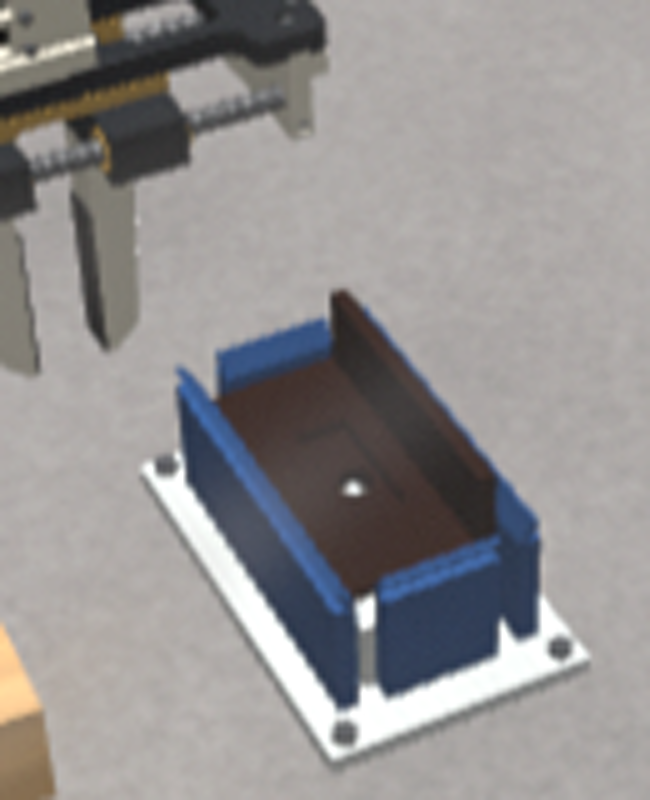

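View pics/t5.png

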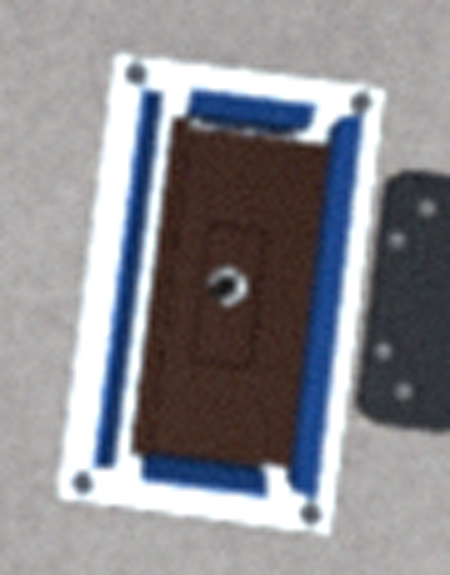

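```bash
python3 - <<'E'
from h import *
a=load("top5");b=load("scene5")
ims=[]
for c,(x,y) in((a,(296,223)),(b,(246,202))):
    ims.append(cv2.resize(cv2.convertScaleAbs(c["image"][y:y+28,x:x+28],alpha=1.6),None,fx=14,fy=14,interpolation=cv2.INTER_NEAREST))
cv2.imwrite("pics/hole.png",np.hstack(ims))
E
```

```text
(no output)
```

View pics/hole.png

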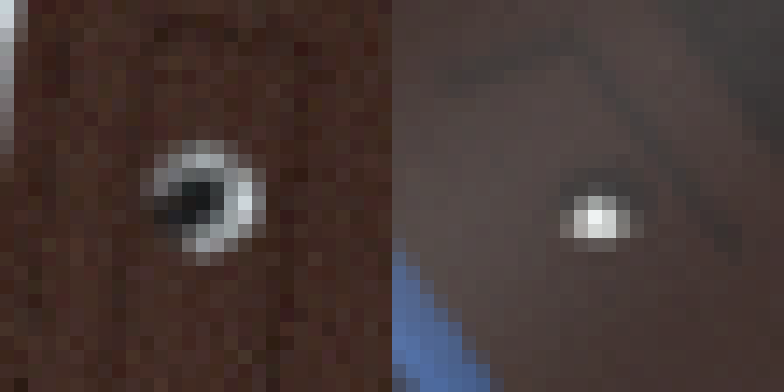

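```bash
python3 - <<'E'
from h import *
from cell import r
print(r.observe()["q"].round(3))
np.set_printoptions(precision=4,suppress=True)
print(pt(load("top5"),310.2,237,.055),pt(load("scene5"),260.5,215.6,.055))
go([.5184,-.2209,.13],-8.5)
E
```

```text
[ 0.273  0.437 -0.118  2.09   0.091  0.619  1.506]
[ 0.5244 -0.0361  0.055 ] [ 0.5244 -0.0367  0.055 ]
t 9.05 at [ 0.5068 -0.1543  0.1692] yaw 81.08 tilt z [ 0.0001 -0.0031 -1.    ] F [ 0.2  0.2 -0.3] gap 0.0237 | shift [-63.9  21.7  39.4] spin 89.58
```

Emit:
{"op": "carry_out", "data": {"rows": [[[0,0,0,-10],[-20,7,0,-20],[-40,14,0,-30],[-55,18,0,-40],[-60,20,0,-50],[-63,21,0,-60],[-64,21.5,10,-70],[-64,21.5,20,-80],[-64,21.5,30,-90],[-64,21.5,30,-90.4],[-64,21.5,30,-90.4],[-64,21.5,30,-90.4]]], "grip": 50}}

```text
time: 10.55
position: [0.5206, -0.2137, 0.1389]
tool_rot: [0.222, 3.134, -0.002]
contact_force: [0.5, -0.7, -0.1]
finger_gap: 0.0497
```

```bash
python3 - <<'E'
from h import *
from cell import r
go([.5184,-.2209,.060],171.5)
c=r.read_camera("scene"); np.savez(f"pics/scene6.npz",**c)
go([.5184,-.2209,.060],171.5)
crop(c,80,130,160,170,4,"s9")
E
```

```text
t 10.55 at [ 0.5206 -0.2137  0.1389] yaw 171.89 tilt z [ 1.0e-04 -1.3e-03 -1.0e+00] F [ 0.5 -0.7 -0.1] gap 0.0497 | shift [ 1.2 -7.4 78.9] spin 0.39
t 10.6 at [ 0.5207 -0.2136  0.1389] yaw 171.93 tilt z [ 2.0e-04 -1.5e-03 -1.0e+00] F [-0.9  0.5  0.2] gap 0.0497 | shift [ 1.3 -7.5 79. ] spin 0.43
```

View pics/s9.png

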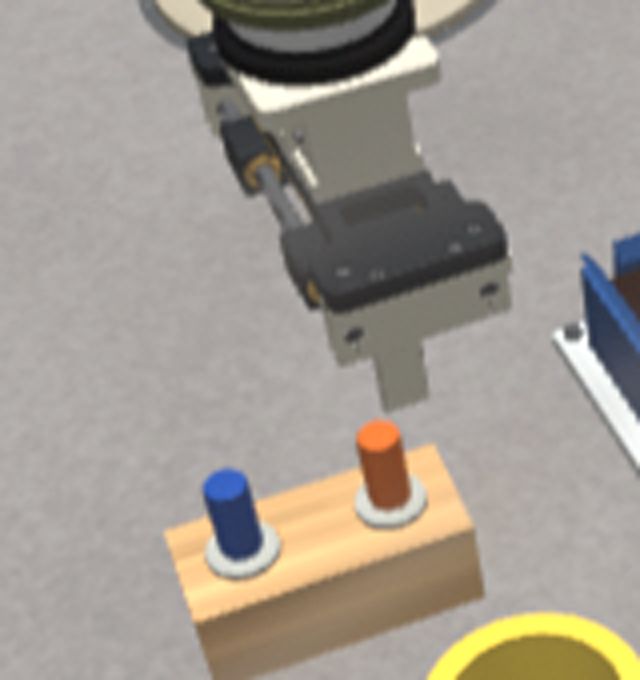

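Emit:
{"op": "carry_out", "data": {"rows": [[[1,-7.5,0,0.4],[1,-7.5,25,0.4],[1,-7.5,50,0.4],[1,-7.5,68,0.4],[1,-7.5,76,0.4],[1,-7.5,78,0.4],[1,-7.5,78,0.4]]]}}

```text
time: 11.48
position: [0.5188, -0.221, 0.0608]
tool_rot: [0.23, 3.133, -0.0]
contact_force: [0.4, -0.8, 0.5]
finger_gap: 0.05
```

```bash
python3 - <<'E'
from h import *
go([.5184,-.2209,.060],171.5)
E
```

```text
t 11.47 at [ 0.5188 -0.221   0.0608] yaw 171.6 tilt z [ 6.e-04 -3.e-04 -1.e+00] F [ 0.4 -0.8  0.5] gap 0.05 | shift [0.4 0.1 0.8] spin 0.1
```

Emit:
{"op": "carry_out", "data": {"rows": [[[0,0,0,0],[0,0,0,0],[0,0,0,0],[0,0,0,0],[0,0,0,0],[0,0,0,0]]], "grip": 10, "newtons": 45}}

```text
time: 12.22
position: [0.5185, -0.221, 0.0605]
tool_rot: [0.23, 3.133, -0.0]
contact_force: [-0.8, -0.2, 3.5]
finger_gap: 0.0196
```

Emit:
{"op": "carry_out", "data": {"rows": [[[0,0,-3,0],[0,0,-10,0],[0,0,-22,0],[0,0,-42,0],[0,0,-60,0],[0,0,-75,0],[0,0,-85,0],[0,0,-85,0],[0,0,-85,0]]]}}

```text
time: 13.35
position: [0.5181, -0.2211, 0.145]
tool_rot: [-0.23, -3.133, -0.0]
contact_force: [0.3, 0.3, -0.5]
finger_gap: 0.0193
```

```bash
python3 - <<'E'
from h import *
from cell import r
go([.525,-.0365,.150],171.5)
c=r.read_camera("scene"); np.savez(f"pics/scene7.npz",**c)
go([.525,-.0365,.150],171.5)
crop(c,80,100,160,190,4,"s10")
E
```

```text
t 13.35 at [ 0.5181 -0.2211  0.145 ] yaw 171.59 tilt z [-5.e-04  1.e-04 -1.e+00] F [ 0.3  0.3 -0.5] gap 0.0193 | shift [ 20.2 183.6  -5. ] spin 0.09
t 13.4 at [ 0.5181 -0.221   0.1449] yaw 171.6 tilt z [-7.e-04  2.e-04 -1.e+00] F [ 0.4 -1.  -0.6] gap 0.0194 | shift [ 20.1 183.5  -5.1] spin 0.1
```

View pics/s10.png

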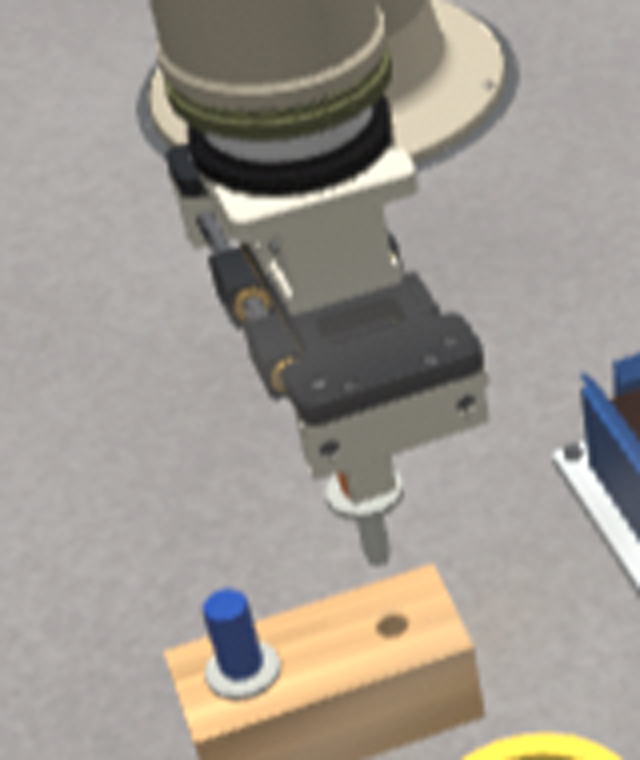

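Emit:
{"op": "carry_out", "data": {"rows": [[[2,15,-5,0],[6,50,-5,0],[10,90,-5,0],[14,130,-5,0],[17,158,-5,0],[19,175,-5,0],[20,182,-5,0],[20,183.5,-5,0],[20,183.5,-5,0],[20,183.5,-5,0]]]}}

```text
time: 14.65
position: [0.5254, -0.0374, 0.1502]
tool_rot: [-0.232, -3.133, 0.0]
contact_force: [-0.2, -0.6, -0.5]
finger_gap: 0.0191
```

```bash
python3 - <<'E'
from h import *
from cell import r
np.set_printoptions(precision=4,suppress=True)
go([.525,-.0365,.106],171.5)
c=r.read_camera("scene"); np.savez(f"pics/scene8.npz",**c)
go([.525,-.0365,.106],171.5)
crop(c,210,110,110,130,5,"s11")
print("tip prev",pc(load("scene7"),4,80,100,376,558,.0945))
E
```

```text
t 14.65 at [ 0.5254 -0.0374  0.1502] yaw 171.52 tilt z [-0.0003 -0.0003 -1.    ] F [-0.2 -0.6 -0.5] gap 0.0191 | shift [ 0.5  0.9 44.2] spin 0.02
t 14.7 at [ 0.5254 -0.0373  0.1502] yaw 171.53 tilt z [-0.0002 -0.0002 -1.    ] F [ 0.3 -0.  -0.7] gap 0.0192 | shift [ 0.5  0.8 44.2] spin 0.03
tip prev [ 0.5172 -0.2222  0.0945]
```

View pics/s11.png

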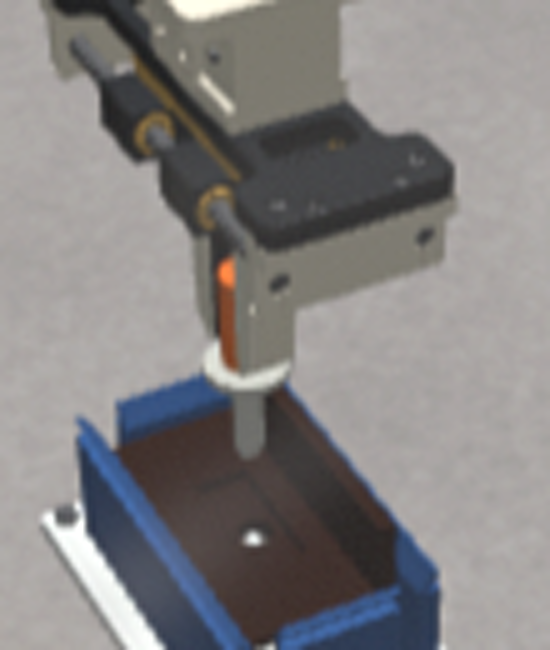

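```bash
python3 - <<'E'
from h import *
np.set_printoptions(precision=4,suppress=True)
c=load("scene8")
print(pc(c,5,210,110,250,455,.0995),pc(c,5,210,110,253,534,.055))
go([.525,-.0365,.106],171.5)
E
```

```text
[ 0.5282 -0.04    0.0995] [ 0.526  -0.0385  0.055 ]
t 14.7 at [ 0.5254 -0.0373  0.1502] yaw 171.53 tilt z [-0.0002 -0.0002 -1.    ] F [ 0.3 -0.  -0.7] gap 0.0192 | shift [ 0.5  0.8 44.2] spin 0.03
```

Emit:
{"op": "carry_out", "data": {"rows": [[[0.5,0.8,10,0],[0.5,0.8,22,0],[0.5,0.8,32,0],[0.5,0.8,37,0],[0.5,0.8,39,0],[0.5,0.8,39,0],[0.5,0.8,39,0]]]}}

```text
time: 15.58
position: [0.5253, -0.0356, 0.1116]
tool_rot: [0.23, 3.133, -0.0]
contact_force: [0.3, 0.4, -1.7]
finger_gap: 0.0192
```

```bash
python3 - <<'E'
from h import *
from cell import r
go([.525,-.0365,.106],171.5)
c=r.read_camera("scene"); np.savez(f"pics/scene9.npz",**c)
crop(c,225,150,80,80,9,"s12")
E
```

```text
t 15.57 at [ 0.5253 -0.0356  0.1116] yaw 171.6 tilt z [ 5.e-04 -0.e+00 -1.e+00] F [ 0.3  0.4 -1.7] gap 0.0192 | shift [ 0.1 -0.9  5.6] spin 0.1
```

View pics/s12.png

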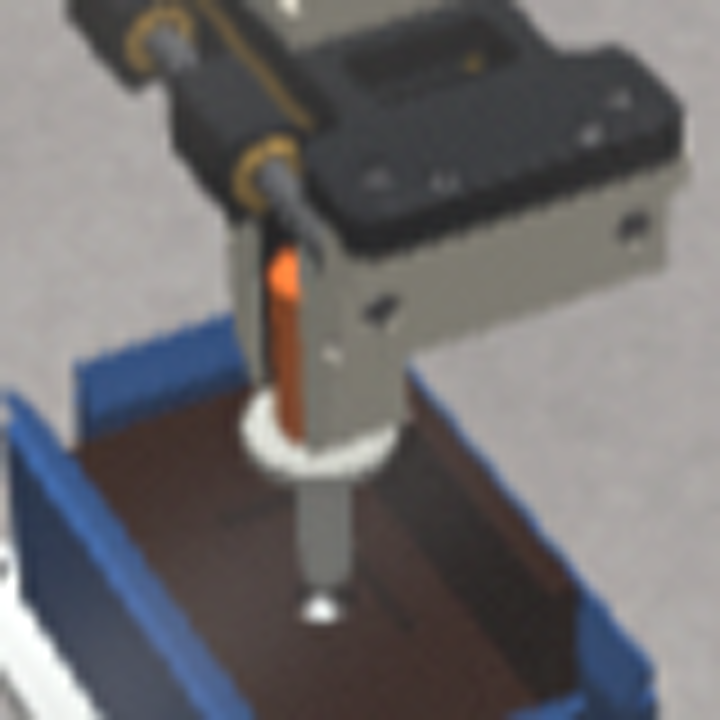

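Emit:
{"op": "carry_out", "data": {"rows": [[[0.2,-0.7,1.5,0],[0.2,-0.7,3,0],[0.2,-0.7,4.5,0],[0.2,-0.7,5.5,0],[0.2,-0.7,6.5,0],[0.2,-0.7,6.5,0]]]}}

```text
time: 16.38
position: [0.5248, -0.0363, 0.1048]
tool_rot: [-0.23, -3.133, 0.0]
contact_force: [0.3, 0.0, -1.0]
finger_gap: 0.0194
```

Emit:
{"op": "carry_out", "data": {"rows": [[[0,0,0.7,0],[0,0,1.4,0],[0,0,1.4,0]]]}}

```text
time: 16.75
position: [0.5248, -0.0363, 0.1034]
tool_rot: [-0.23, -3.133, 0.0]
contact_force: [-0.5, -0.1, -0.1]
finger_gap: 0.0195
```

Emit:
{"op": "carry_out", "data": {"rows": [[[0,0,0.7,0],[0,0,1.4,0],[0,0,2,0],[0,0,2,0]]]}}

```text
time: 17.25
position: [0.5248, -0.0363, 0.1014]
tool_rot: [-0.23, -3.133, 0.0]
contact_force: [-0.0, -0.3, -1.0]
finger_gap: 0.0193
```

Emit:
{"op": "carry_out", "data": {"rows": [[[0,0,0.7,0],[0,0,1.4,0],[0,0,2,0],[0,0,2,0]]]}}

```text
time: 17.75
position: [0.5248, -0.0363, 0.0994]
tool_rot: [-0.23, -3.133, 0.0]
contact_force: [-0.3, 0.7, -0.6]
finger_gap: 0.0194
```

Emit:
{"op": "carry_out", "data": {"rows": [[[0,0,1,0],[0,0,2,0],[0,0,3,0],[0,0,4,0],[0,0,5,0],[0,0,6,0],[0,0,6,0]]]}}

```text
time: 18.62
position: [0.5248, -0.0363, 0.0934]
tool_rot: [-0.23, -3.133, 0.0]
contact_force: [-0.4, -0.1, -0.3]
finger_gap: 0.0193
```

Emit:
{"op": "carry_out", "data": {"rows": [[[0,0,1,0],[0,0,2,0],[0,0,3,0],[0,0,4,0],[0,0,5,0],[0,0,6,0],[0,0,6,0]]]}}

```text
time: 19.5
position: [0.5248, -0.0362, 0.0877]
tool_rot: [0.23, 3.133, -0.0]
contact_force: [-1.3, -0.2, 5.5]
finger_gap: 0.0192
```

Emit:
{"op": "carry_out", "data": {"rows": [[[0,0,1,0],[0,0,2,0],[0,0,3,0],[0,0,4,0],[0,0,5,0],[0,0,6,0],[0,0,7,0],[0,0,8,0],[0,0,8,0]]]}}

```text
time: 20.62
position: [0.5249, -0.0362, 0.0797]
tool_rot: [0.23, 3.133, -0.0]
contact_force: [-1.6, -0.6, 5.3]
finger_gap: 0.019
```

Emit:
{"op": "carry_out", "data": {"rows": [[[0,0,1,0],[0,0,2,0],[0,0,3,0],[0,0,4,0],[0,0,5,0],[0,0,5.5,0],[0,0,5.5,0]]]}}

```text
time: 21.5
position: [0.5249, -0.0362, 0.0743]
tool_rot: [0.23, 3.133, -0.0]
contact_force: [-1.1, 0.4, 5.3]
finger_gap: 0.0196
```

```bash
python3 - <<'E'
from h import *
go([.525,-.0365,.0705],171.5)
E
```

```text
t 21.5 at [ 0.5249 -0.0362  0.0743] yaw 171.61 tilt z [ 4.e-04 -3.e-04 -1.e+00] F [-1.1  0.4  5.3] gap 0.0196 | shift [-0.2 -0.2  3.8] spin 0.11
```

Emit:
{"op": "carry_out", "data": {"rows": [[[0,0,1,0],[0,0,2,0],[0,0,3,0],[0,0,3,0]]]}}

```text
time: 22.0
position: [0.5249, -0.0363, 0.0712]
tool_rot: [0.23, 3.133, -0.0]
contact_force: [-1.2, 0.3, 4.9]
finger_gap: 0.0194
```

Emit:
{"op": "carry_out", "data": {"rows": [[[0,0,0.6,0],[0,0,0.6,0]]]}}

```text
time: 22.25
position: [0.5249, -0.0362, 0.0706]
tool_rot: [0.23, 3.133, -0.0]
contact_force: [-1.3, -0.4, 5.4]
finger_gap: 0.0193
```

Emit:
{"op": "carry_out", "data": {"rows": [[[0,0,0.6,0],[0,0,0.6,0]]]}}

```text
time: 22.5
position: [0.5249, -0.0363, 0.0701]
tool_rot: [0.23, 3.133, -0.0]
contact_force: [-1.4, 0.0, 5.9]
finger_gap: 0.0195
```

Emit:
{"op": "carry_out", "data": {"rows": [[[0,0,0.6,0],[0,0,0.6,0]]]}}

```text
time: 22.75
position: [0.5249, -0.0363, 0.0695]
tool_rot: [0.23, 3.133, -0.001]
contact_force: [-1.5, 0.5, 6.3]
finger_gap: 0.0194
```

Emit:
{"op": "carry_out", "data": {"rows": [[[0,0,0.5,0],[0,0,0.5,0]]]}}

```text
time: 23.0
position: [0.5249, -0.0363, 0.0691]
tool_rot: [0.23, 3.133, -0.001]
contact_force: [-0.8, -0.1, 9.3]
finger_gap: 0.0195
```

Emit:
{"op": "carry_out", "data": {"rows": [[[0,0,0.4,0],[0,0,0.4,0]]]}}

```text
time: 23.25
position: [0.5249, -0.0363, 0.0689]
tool_rot: [0.23, 3.132, -0.001]
contact_force: [-2.0, -0.2, 10.5]
finger_gap: 0.0194
```

Emit:
{"op": "carry_out", "data": {"rows": [[[0,0,0.4,0],[0,0,0.4,0]]]}}

```text
time: 23.5
position: [0.5249, -0.0362, 0.0686]
tool_rot: [0.23, 3.132, -0.001]
contact_force: [-3.2, -1.4, 11.9]
finger_gap: 0.0195
```

```bash
python3 - <<'E'
from h import *
from cell import r
go([.525,-.0365,.0705],171.5)
c=r.read_camera("scene"); np.savez(f"pics/scene10.npz",**c)
crop(c,225,150,80,80,9,"s13")
E
```

```text
t 23.5 at [ 0.5249 -0.0362  0.0686] yaw 171.61 tilt z [ 7.e-04 -7.e-04 -1.e+00] F [-3.2 -1.4 11.9] gap 0.0195 | shift [-0.1 -0.3 -1.9] spin 0.11
```

View pics/s13.png

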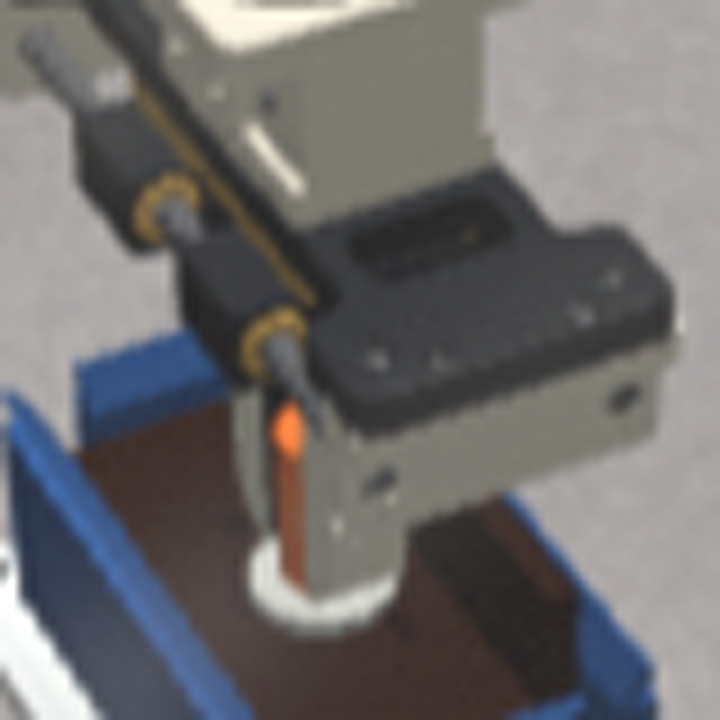

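Emit:
{"op": "carry_out", "data": {"rows": [[[0,0,0.5,0],[0,0,0.5,0]]]}}

```text
time: 23.8
position: [0.5249, -0.0362, 0.0682]
tool_rot: [0.23, 3.132, -0.001]
contact_force: [-3.2, -0.7, 14.0]
finger_gap: 0.0194
```

Emit:
{"op": "carry_out", "data": {"rows": [[[0,0,0,0],[0,0,0,0],[0,0,0,0],[0,0,0,0],[0,0,0,0]]], "grip": 44}}

```text
time: 24.42
position: [0.5248, -0.0363, 0.0673]
tool_rot: [-0.23, -3.133, -0.0]
contact_force: [-0.1, 0.1, 0.6]
finger_gap: 0.044
```

Emit:
{"op": "carry_out", "data": {"rows": [[[0,0,-4,0],[0,0,-15,0],[0,0,-35,0],[0,0,-70,0],[0,0,-100,0],[0,-40,-110,0],[0,-90,-110,0],[0,-140,-110,0],[0,-160,-110,0],[0,-160,-110,0]]]}}

```text
time: 25.68
position: [0.5009, -0.1961, 0.1776]
tool_rot: [-0.235, -3.133, -0.0]
contact_force: [0.4, 0.8, 0.1]
finger_gap: 0.0439
```

```bash
python3 - <<'E'
from h import *
from cell import r
go([.525,-.0365,.0705],171.5)
for n in("scene","top"):
    c=r.read_camera(n); np.savez(f"pics/{n}11.npz",**c)
a=load("scene11");crop(a,190,150,120,130,5,"s14"); b=load("top11");crop(b,265,170,120,125,5,"t11")
np.set_printoptions(precision=4,suppress=True)
P=cloud(b); 
m=(P[...,2]>.08)&(abs(P[...,0]-.525)<.02)&(abs(P[...,1]+.036)<.02); print("handle top",np.median(P[m],0),m.sum())
E
```

```text
t 25.68 at [ 0.5009 -0.1961  0.1776] yaw 171.41 tilt z [-1.e-04  0.e+00 -1.e+00] F [0.4 0.8 0.1] gap 0.0439 | shift [ -0.  161.4 107.1] spin -0.09
handle top [ 0.5243 -0.037   0.1068] 88
```

View pics/s14.png

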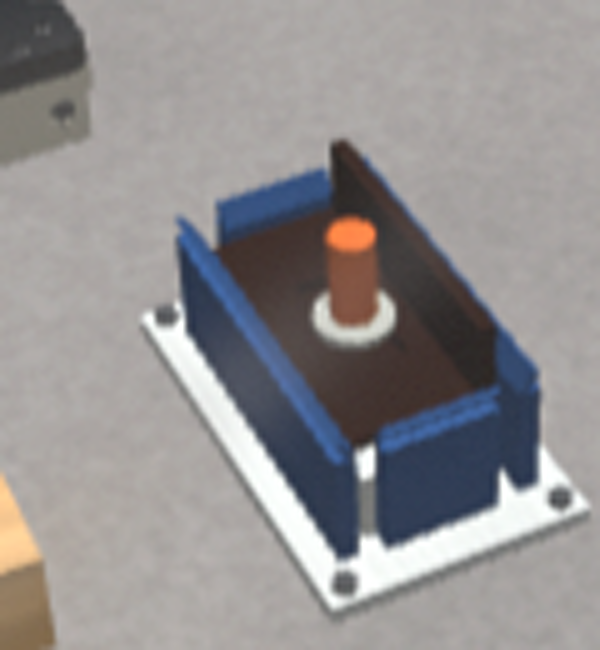

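View pics/t11.png

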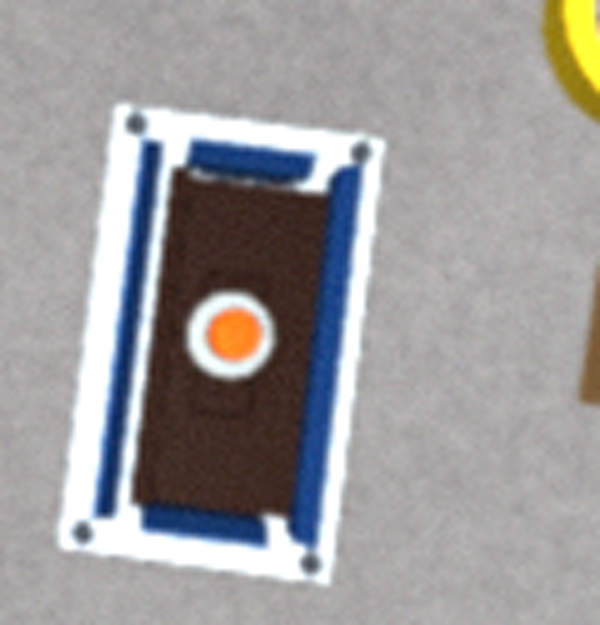

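```bash
python3 -c "
from cell import r
s=r.observe();print(s['qvel'].round(3),s['contact_force'].round(1));print(r.close_job())"
```

```text
[-0.024 -0.002 -0.002  0.002  0.003 -0.    -0.001] [ 0.2 -0.3 -0.1]
the job is handed in; nothing more can be done
None
```

The bracket is lying flat in the nest and the orange pin is pushed through both brackets and released. I handed the job in at about 25.7 s of the 72 s allowed.

- **Bracket:** I gripped the loose bracket by its flange, lowered it into the nest and let go. It met the lower bracket at the expected height.
- **Finding the hole:** The lower bracket's hole turned out to be visible through the slot, so I aimed from the two cameras. The pin went in on the first try with no contact force.
- **Pushing home:** The plunger took about 6 N. I kept pushing until the collar's contact raised the wrist force to 14 N, the highest I read in any step. The force is only reported at the end of each move call.

**Last checks:**
- The pin stands upright, with its handle top measured 106.8 mm above the bench. That puts the tip at about 20 mm, which is home.
- In both camera views the collar sits on the bracket and the bracket lies inside the rails.
- The gripper is clear, with no contact force.
- I never touched the blue pin or the tape roll, but I did not measure their positions again at the end.
- The camera positions agreed with each other to 1–3 mm. No check failed, though the collar met the bracket about 1 mm lower on the arm's reading than I predicted.

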